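Move the sample row from the incubator to the rack, order kept

TASK

The four amber sample bottles have had their time in the dry-block incubator. Move them all into the empty blue wire rack beside it and keep their order: the leftmost bottle in the incubator, as seen from the robot, goes into the leftmost place of the rack, the next one into the next place, and so on to the right end. Keep the bottles upright, and set each down gently so that it stands on the floor of its place.

Things in the scene. Friction and masses are not known exactly. Their poses are not given: they have to be found in the camera images.
- jar_tall: amber glass jar with a black screw cap 31 mm across, 125 mm tall overall. Origin: centre of its underside, z up. Hard glass, 38 mm in diameter (radius 19) and straight-sided from the foot to 103 mm. About 0.12 kg (0.08 to 0.17). At the start it stands upright in an incubator block, its foot 47 mm above the bench.
- jar_short: the shortest: amber glass jar with a black screw cap as wide as the jar, 92 mm tall overall. Origin: centre of its underside, z up. Hard glass, 38 mm in diameter (radius 19) and straight-sided from the foot to 72 mm; the 38 mm cap goes straight on up from there to the top. About 0.12 kg (0.08 to 0.17). At the start it stands upright in an incubator block, its foot 47 mm above the bench.
- bottle_neck: amber glass bottle with a sloping shoulder, narrow neck and small black cap 22 mm across, 116 mm tall overall. Origin: centre of its underside, z up. Hard glass, 38 mm in diameter (radius 19) and straight-sided from the foot to 84 mm. About 0.12 kg (0.08 to 0.17). At the start it stands upright in an incubator block, its foot 47 mm above the bench.
- bottle_bulb: amber glass dropper bottle with a black collar 25 mm across and a slim black rubber bulb 14 mm across on top, 120 mm tall overall. Origin: centre of its underside, z up. Hard glass, 38 mm in diameter (radius 19) and straight-sided from the foot to 84 mm. About 0.12 kg (0.08 to 0.17). At the start it stands upright in an incubator block, its foot 47 mm above the bench.
- incubator: white dry-block incubator, fixed, left or right of the rack; 290 (y) x 150 (x) x 82 mm high plus a control panel on its -x side out to x = -105 mm. Origin: centre of its underside on the bench. y runs along the row, +y to the robot's left, yaw within 0.3 rad. Four blocks side by side, centres at y = +93, +31, -31, -93 mm, x = 0, tops 3 mm proud of the housing.
- block_jar_tall: aluminium block of the incubator in which jar_tall stands at the start; one of four equal fixed blocks, 92 (x) x 60 (y) x 50 mm high, known by that bottle. Origin: centre of its underside, 35 mm above the bench; top 85 mm above the bench. Central round bore 42 mm wide, 38 mm deep, open above. Axes as the incubator's.
- block_jar_short: aluminium block of the incubator in which jar_short stands at the start; one of four equal fixed blocks, 92 (x) x 60 (y) x 50 mm high, known by that bottle. Origin: centre of its underside, 35 mm above the bench; top 85 mm above the bench. Central round bore 42 mm wide, 38 mm deep, open above. Axes as the incubator's.
- block_bottle_neck: aluminium block of the incubator in which bottle_neck stands at the start; one of four equal fixed blocks, 92 (x) x 60 (y) x 50 mm high, known by that bottle. Origin: centre of its underside, 35 mm above the bench; top 85 mm above the bench. Central round bore 42 mm wide, 38 mm deep, open above. Axes as the incubator's.
- block_bottle_bulb: aluminium block of the incubator in which bottle_bulb stands at the start; one of four equal fixed blocks, 92 (x) x 60 (y) x 50 mm high, known by that bottle. Origin: centre of its underside, 35 mm above the bench; top 85 mm above the bench. Central round bore 42 mm wide, 38 mm deep, open above. Axes as the incubator's.
- rack: empty rack of blue coated wire, fixed, 248 (y) x 62 (x) mm, one row of four square places. Origin: centre of its underside on the bench. y runs along the row, +y to the robot's left, yaw within 0.3 rad. Place centres y = +93, +31, -31, -93 mm, x = 0, each 57 x 57 mm clear. Floor for the bottles 6 mm, top wires 47 mm, carrying loops at the two ends (|y| 124 to 137) 63 mm above the bench.

How it is judged:
By the outcome, as a careful person would: the job done as asked, in the order asked, and still so for the second after the job is handed in, with the robot touching nothing.
It also fails if it takes over 118 s, if anything falls off the work surface, if the arm or the gripper's body presses on something with over 40 N, if the wrist force passes 120 N, or if a joint passes its speed limit or range.

ROBOT

A 6-joint arm with a two-finger parallel gripper is mounted at the origin on the work surface. World frame = base frame: x ahead of the robot, y to its left, z up, the work surface at z = 0. Lengths are in m, angles in rad, forces in N, time in s.
With the tool pointing down it reaches from about 0.3 to 0.875 m from the base axis. Payload 6.4 kg.
Tool frame: the origin (TCP) lies at the very end of the fingers, on their centre line; the grasp point (between the pads) lies 19 mm behind it; z points along the fingers, y is the line along which they close (so a half turn about z gives the same grasp; the last joint's range is limited). The gripper opens to 85 mm and grips with 20 to 120 N. Pads are 22 mm wide; open, the fingers measure 114 mm over their backs; the gripper's body (76 mm by 85 mm) begins 54 mm behind the grasp point. The pads swing forward as they close: fully open they stand 13 mm farther back than shut.
Start: joints at [0.997, 0.181, 1.607, -0, 1.354, -0.206], TCP at [0.207, 0.537, 0.231] pointing down, gripper open.
Joint ranges: [-2.99, 2.99], [-0.89, 2.07], [0.3, 2.58], [-1.14, 4.28], [0, 2.63], [-3.12, 3.12]. Speed limits (rad/s): [2.57, 2.57, 3.01, 3.14, 3.14, 3.14].

INTERFACE

Orientations are given as a unit quaternion [w, x, y, z].
In Python, from bench import ctrl gives the robot as it stands.
- The arm moves only by the tool jog_arm, never from a script. Its argument "series" is a list that holds one entry, the list of rows, each a list of 7 numbers: the shift along the tool's x, y, z in mm, then the turn, a rotation vector about the tool's x, y, z in rad, then the finger opening in mm, from 0 to 85.4. In form: [[[tx, ty, tz, rx, ry, rz, gripper], ...]]. A call has exactly 10 rows; each row shifts and turns the commanded pose from where the row before left it, along the tool's axes as they then stand; what a row does not reach is not made up. A row lasts 1/10 s, in which the tool goes at most 50 mm and 8.59 degrees, less where a joint would pass 70% of its speed; a pose out of reach is approached as far as the arm can. A call with a gripper value outside its range is refused whole. The fingers move at their own pace and stop on an object; the grip force is fixed at half the most. Time passes only in rows, so rows that do not move let the fingers close, or fill a call up. It gives the time, the measured TCP pose, the force, the opening and the grip force at its end, in the units of the state.
- ctrl.get_obs(): the state, without advancing time (a new reading comes with each control period).
- ctrl.camera(name): name is "scene" or "top" or "wrist"; returns a dict with "frame" (400x640x3 uint8, blue, green, red), "z_map" (400x640 float32, m along the optical axis (not along the pixel's ray), 0 where there is no reading), "fx", "fy", "cx", "cy" (pixels), "xyz" and "rotation" of the camera in the world. Camera axes: x right, y down, z forward; pixel columns grow to the right and rows downward; lengths in m; the calibration is good to about 2 mm. A picture is of the moment at which its call begins.
- ctrl.hand_in(): hands the job in; it is judged then, once.
The state is a dict: "time_s": time; "q": joint angles; "dq": joint speeds; "joint_efforts": joint torques, N m; "eef_pos": TCP position; "eef_rot": TCP orientation; "wrist_force": force on the tool from outside, world axes, zero at the start; "torque": the same for the moment, N m; "opening": opening from 0.0 (shut) to 1.0 (fully open); "grasp_force": force on a finger pad.
Only numpy, scipy, OpenCV 4.12 (cv2) and the standard library are available. Lean on these libraries where they do the work, as an engineer would, in place of code of your own. Each camera call takes 0.05 s, during which the arm holds its last target. There are 200 camera calls.

## Working session

There is one attempt and no reset: what is moved stays moved. The work goes in short steps, Python scripts to look and compute and a tool call to move; the robot and the scene stay as the last step left them, time stands still between calls to the robot, and variables do not carry over. Pictures are saved under pics/ and viewed, at most 14 in all, crops included, and the job is handed in when it is done.

Besides the shell and the picture viewer there is one more tool, called after "Emit:" as name(argument=value, ...), one argument or row to a line, values as JSON. jog_arm: Moves the arm, as the interface text tells. Its arguments: {"type":"object","properties":{"series":{"type":"array"}},"required":["series"]}

```bash
mkdir -p pics; ls; python3 - <<'E'
from bench import ctrl
import cv2,numpy as np
o=ctrl.get_obs(); print({k:np.round(v,3).tolist() for k,v in o.items()})
for n in("scene","top"):
    c=ctrl.camera(n); cv2.imwrite(f"pics/{n}0.png",c["frame"]); np.savez(f"{n}0.npz",**c)
    print(n,c["fx"],c["cx"],c["cy"],np.round(c["xyz"],3),np.round(c["rotation"],3).tolist())
E
```

```text
pics
{'time_s': 0.0, 'q': [0.997, 0.182, 1.608, -0.0, 1.354, -0.206], 'dq': [-0.001, 0.001, -0.0, 0.0, 0.0, -0.003], 'joint_efforts': [-0.001, -44.488, -35.133, -0.0, 0.009, 0.0], 'eef_pos': [0.206, 0.536, 0.23], 'eef_rot': [-0.0, 0.183, 0.983, -0.001], 'wrist_force': [-0.248, 0.006, 0.005], 'torque': [-0.004, -0.028, -0.058], 'grasp_force': 0.0, 'opening': 1.002}
scene 423.9371038103655 318.03623276533455 200.49647291974608 [1.019 0.01  0.694] [-0.221, 0.671, 0.67, -0.229]
top 519.129708633825 317.41263294237706 201.33324749216897 [ 0.44  -0.007  1.255] [0.042, -0.705, 0.707, -0.033]
```

View pics/top0.png

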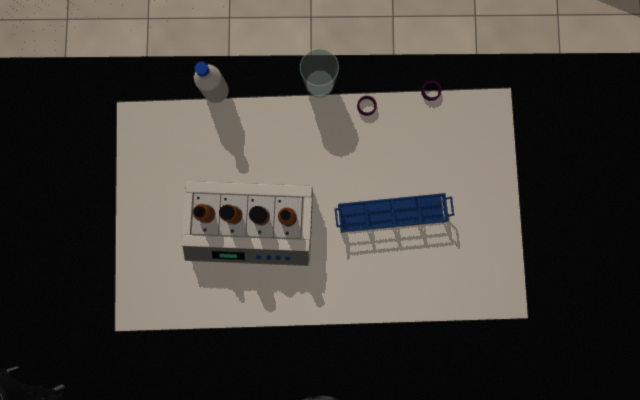

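View pics/scene0.png

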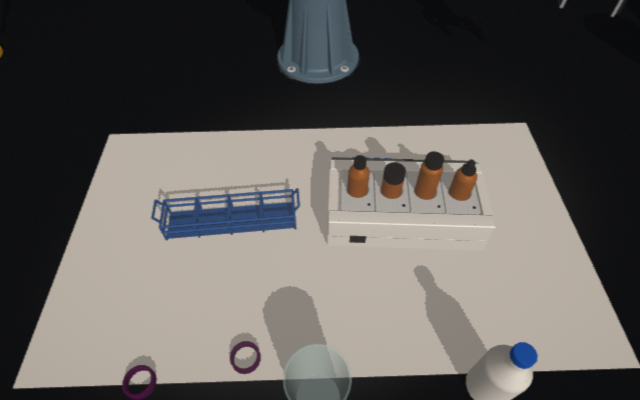

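The top view shows the incubator at px (185–312, 183–262), with the bottles from left to right: bulb (204,213), tall (230,213), short (260,215) and neck (288,216). The rack is at px (336–453, 195–231). The scene view confirms the order, mirrored.

```bash
cat > h.py <<'E'
import numpy as np,cv2
from scipy.spatial.transform import Rotation as R
def pts(c):
    z=np.array(c["z_map"]); v,u=np.mgrid[:z.shape[0],:z.shape[1]]
    P=np.stack([(u-c["cx"])/c["fx"]*z,(v-c["cy"])/c["fy"]*z,z],-1)
    q=np.array(c["rotation"]); W=P@R.from_quat(q[[1,2,3,0]]).as_matrix().T+c["xyz"]
    W[z==0]=np.nan; return W
def rect(p):
    (c,s,a)=cv2.minAreaRect((p*1000).astype(np.float32)); 
    return np.round(c,1),np.round(s,1),round(a,2)
E
cat > m.py <<'E'
from h import *
for n in("top","scene"):
    c=np.load(n+"0.npz"); W=pts(c); x,y,z=W[...,0],W[...,1],W[...,2]; f=c["frame"].astype(int)
    area=(x>.2)&(x<.75)&(y>-.45)&(y<.5)
    print(n,"bench z",np.nanmedian(z[area&(abs(z)<.02)]))
    m=area&(z>.077)&(z<.092)&(y>0); print(" inc top",m.sum(),rect(W[m][:,:2]),np.nanmedian(z[m]))
    b=area&(f[...,0]>f[...,2]+40)&(y<.02)
    for lo,hi in((.035,.056),(-.005,.02),(.056,.075)):
        k=b&(z>lo)&(z<hi); 
        if k.sum()>8: print(" rack",lo,k.sum(),rect(W[k][:,:2]),np.nanmedian(z[k]))
    m=(area&(z>.1)&(z<.2)&(y>0)).astype(np.uint8)
    N,L,S,C=cv2.connectedComponentsWithStats(m)
    for i in range(1,N):
        if S[i,4]<20: continue
        p=W[L==i]; h=np.nanpercentile(p[:,2],98); t=p[p[:,2]>h-.006]
        g=p[p[:,2]<.2]
        print(" bottle px",C[i].round(),"n",S[i,4],"top z",h.round(4),"top xy",t[:,:2].mean(0).round(4),len(t),"ylo/hi",np.nanpercentile(g[:,1],[1,99]).round(4),"x",np.nanpercentile(g[:,0],[1,99]).round(4))
E
python3 m.py
```

```text
top bench z -0.0005933056003277759
 inc top 6665 (array([528. , 168.6]), array([290.6, 158.6]), 87.43) 0.08203549012034594
 rack 0.035 548 (array([ 542.5, -168.2]), array([ 64.3, 250. ]), 5.59) 0.045143620106031235
 rack -0.005 2063 (array([ 544.2, -170.5]), array([ 57.1, 243.6]), 5.49) 0.004979671986701462
 rack 0.056 21 (array([ 542.9, -168.5]), array([ 39.2, 269.6]), 5.32) 0.06116748139132455
 bottle px [202. 213.] n 280 top z 0.1664 top xy [0.5365 0.2602] 29 ylo/hi [0.2427 0.2774] x [0.5185 0.5538]
 bottle px [229. 213.] n 304 top z 0.1742 top xy [0.5333 0.1987] 157 ylo/hi [0.18   0.2129] x [0.5151 0.5476]
 bottle px [258. 215.] n 269 top z 0.1418 top xy [0.5304 0.1371] 195 ylo/hi [0.1188 0.1548] x [0.5128 0.5482]
 bottle px [286. 216.] n 247 top z 0.1646 top xy [0.5279 0.0749] 71 ylo/hi [0.0568 0.0925] x [0.5098 0.5443]
scene bench z 0.0007966862083610415
 inc top 7511 (array([532.7, 168.5]), array([290.9, 155.9]), 87.47) 0.08310055618308476
 rack 0.035 949 (array([ 544.6, -168.6]), array([ 68.5, 261.9]), 5.7) 0.04607735870804508
 rack -0.005 2251 (array([ 535. , -176.7]), array([ 87.9, 261.2]), 5.83) 0.006233113877434304
 rack 0.056 67 (array([ 545.1, -169.7]), array([ 43.5, 270.1]), 5.71) 0.0618489996063698
 bottle px [431. 172.] n 826 top z 0.1734 top xy [0.5368 0.198 ] 217 ylo/hi [0.1801 0.2146] x [0.5225 0.5542]
 bottle px [359. 174.] n 612 top z 0.1638 top xy [0.5313 0.0747] 115 ylo/hi [0.0566 0.092 ] x [0.521  0.5494]
 bottle px [465. 178.] n 635 top z 0.1665 top xy [0.5404 0.2598] 50 ylo/hi [0.2423 0.2766] x [0.5293 0.5573]
 bottle px [394. 177.] n 574 top z 0.1407 top xy [0.5345 0.1367] 302 ylo/hi [0.1185 0.1535] x [0.5162 0.5521]
```

Measured: incubator row centre (0.534, 0.168) with yaw −2.6°, and rack centre (0.5435, −0.1685) with yaw +5.6°. The sizes and heights match those given (290 long, 82 high; 248×62, 46 high).

Bottle positions:
- bulb: (.538, .261)
- tall: (.535, .199)
- short: (.5325, .137)
- neck: (.530, .075)

Rack places, left to right: (.534, −.076), (.5405, −.138), (.5465, −.199), (.5525, −.261).

I'll start with the bottle nearest the rack, so no bottle is carried over another. The fingers will close along world x.

Emit:
jog_arm(
  series=[
    [[0,0,0,0,0,0.134,70],[0,0,0,0,0,0.134,70],[0,0,0,0,0,0.134,70],[0,0,0,0,0,0.134,70],[0,0,0,0,0,0.134,70],[0,0,0,0,0,0.134,70],[0,0,0,0,0,0.134,70],[0,0,0,0,0,0.134,70],[0,0,0,0,0,0.134,70],[0,0,0,0,0,0,70]],
  ],
)

```text
time_s: 1.1
eef_pos: [0.2066, 0.5363, 0.2308]
eef_rot: [0.0, 0.709, 0.706, -0.0]
wrist_force: [0.0, -0.4, -0.5]
opening: 0.821
grasp_force: 0.0
```

Emit:
jog_arm(
  series=[
    [[-12,8,0,0,0,0,70],[-24,16,0,0,0,0,70],[-30,21,0,0,0,0,70],[-30,21,0,0,0,0,70],[-30,21,0,0,0,0,70],[-30,21,0,0,0,0,70],[-30,21,0,0,0,0,70],[-30,21,0,0,0,0,70],[-30,21,0,0,0,0,70],[-30,21,0,0,0,0,70]],
  ],
)

```text
time_s: 2.1
eef_pos: [0.3984, 0.2578, 0.2313]
eef_rot: [0.0, 0.707, 0.707, -0.0]
wrist_force: [-0.3, 0.2, -0.8]
opening: 0.818
grasp_force: 0.0
```

Emit:
jog_arm(
  series=[
    [[-30,21,0,0,0,0,70],[-30,21,0,0,0,0,70],[-30,21,0,0,0,0,70],[-30,21,0,0,0,0,70],[-30,21,0,0,0,0,70],[-20,18,0,0,0,0,70],[-15,8,0,0,0,0,70],[0,0,0,0,0,0,70],[0,0,0,0,0,0,70],[0,0,0,0,0,0,70]],
  ],
)

```text
time_s: 3.1
eef_pos: [0.5275, 0.0754, 0.2312]
eef_rot: [-0.0, 0.708, 0.707, -0.0]
wrist_force: [-0.2, -0.2, 0.3]
opening: 0.817
grasp_force: 0.0
```

```bash
python3 - <<'E'
from bench import ctrl
from h import *
o=ctrl.get_obs(); print(np.round(o["eef_pos"],4),np.round(o["q"],3))
c=ctrl.camera("wrist"); cv2.imwrite("pics/w1.png",c["frame"]); np.savez("w1.npz",**c)
W=pts(c); x,y,z=W[...,0],W[...,1],W[...,2]
m=((z>.1)&(z<.2)&(y>-.05)&(y<.35)&(x>.45)&(x<.62)).astype(np.uint8)
N,L,S,C=cv2.connectedComponentsWithStats(m)
for i in range(1,N):
    if S[i,4]<200: continue
    p=W[L==i]; h=np.percentile(p[:,2],98); t=p[p[:,2]>h-.004]
    print(C[i].round(),S[i,4],h.round(4),t[:,:2].mean(0).round(4),np.percentile(p[:,0],[1,99]).round(4),np.percentile(p[:,1],[1,99]).round(4))
E
```

```text
[0.5275 0.0754 0.2312] [-0.081  0.087  1.712  0.     1.343 -0.08 ]
[330.  29.] 3303 0.1745 [0.5335 0.1932] [0.5163 0.5507] [0.1775 0.2027]
[326. 124.] 2260 0.1417 [0.5312 0.1351] [0.514  0.5485] [0.1172 0.152 ]
[321. 203.] 2155 0.1654 [0.5282 0.0734] [0.511  0.5456] [0.0633 0.0913]
```

View pics/w1.png

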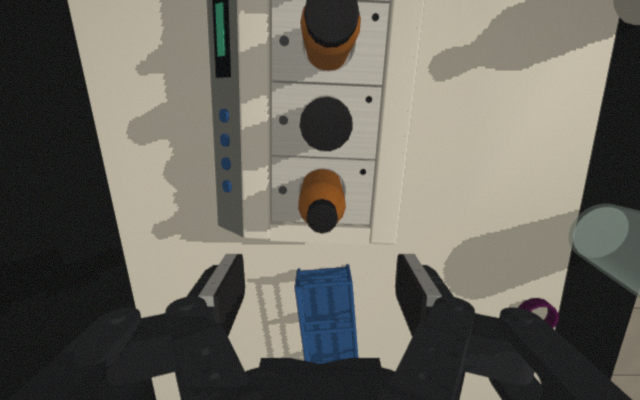

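The wrist view shows neck at px (321,205), short at (326,124) and tall at (330,30). The fingers straddle x evenly, at px 220 and 420. I'll check the real fingertip height and the camera position.

```bash
python3 - <<'E'
from h import *
c=np.load("w1.npz");W=pts(c);print(c["xyz"])
for u,v in((235,262),(235,275),(232,300),(405,262),(407,275),(410,300)):print(u,v,W[v,u].round(4))
m=(W[...,2]>.2); m[:250]=0; p=W[m]; print(np.percentile(p[:,2],[0.2,1,5]))
E
```

```text
[0.52723133 0.14667198 0.37508279]
235 262 [0.492  0.0854 0.2532]
235 275 [0.4919 0.0799 0.2543]
232 300 [0.4914 0.0717 0.2599]
405 262 [0.5626 0.0848 0.2523]
407 275 [0.562  0.0822 0.2586]
410 300 [0.5618 0.0754 0.2657]
[0.24237467 0.24698823 0.26071028]
```

Open, the fingertips sit about 11 mm above the TCP, so it is referenced to shut fingers. I'll descend to TCP z≈0.097 for neck.

Emit:
jog_arm(
  series=[
    [[-0.5,1,12,0,0,0,70],[0,0,20,0,0,0,70],[0,0,22,0,0,0,70],[0,0,22,0,0,0,70],[0,0,20,0,0,0,70],[0,0,15,0,0,0,70],[0,0,12,0,0,0,70],[0,0,8,0,0,0,70],[0,0,3,0,0,0,70],[0,0,0,0,0,0,70]],
  ],
)

```text
time_s: 4.15
eef_pos: [0.5293, 0.0742, 0.0971]
eef_rot: [-0.0, 0.708, 0.706, -0.0]
wrist_force: [-0.2, -0.3, -0.9]
opening: 0.821
grasp_force: 0.0
```

Emit:
jog_arm(
  series=[
    [[0,0,0,0,0,0,45],[0,0,0,0,0,0,38],[0,0,0,0,0,0,30],[0,0,0,0,0,0,30],[0,0,0,0,0,0,30],[0,0,0,0,0,0,30],[0,0,0,0,0,0,30],[0,0,0,0,0,0,30],[0,0,0,0,0,0,30],[0,0,0,0,0,0,30]],
  ],
)

```text
time_s: 5.15
eef_pos: [0.5299, 0.074, 0.0983]
eef_rot: [0.0, 0.708, 0.706, 0.0]
wrist_force: [-2.5, -0.3, 6.4]
opening: 0.426
grasp_force: 59.9
```

Emit:
jog_arm(
  series=[
    [[0,0,-3,0,0,0,30],[0,0,-6,0,0,0,30],[0,0,-10,0,0,0,30],[0,0,-12,0,0,0,30],[0,0,-12,0,0,0,30],[-6,0,-12,0,0,0,30],[-14,1,-10,0,0,0,30],[-20,1.5,-5,0,0,0,30],[-25,2,0,0,0,0,30],[-25,2,0,0,0,0,30]],
  ],
)

```text
time_s: 6.15
eef_pos: [0.5358, -0.0178, 0.1683]
eef_rot: [0.001, 0.708, 0.706, 0.0]
wrist_force: [0.1, -0.8, -0.4]
opening: 0.426
grasp_force: 59.9
```

Emit:
jog_arm(
  series=[
    [[-25,2,0,0,0,0,30],[-25,2,0,0,0,0,30],[-25,2,0,0,0,0,30],[-25,2,0,0,0,0,30],[-25,2,0,0,0,0,30],[-25,2,0,0,0,0,30],[-25,2,0,0,0,0,30],[-22,1,0,0,0,0,30],[-16,1,0,0,0,0,30],[-8,0,0,0,0,0,30]],
  ],
)

```text
time_s: 7.15
eef_pos: [0.5506, -0.2391, 0.1676]
eef_rot: [0.0, 0.709, 0.705, -0.0]
wrist_force: [-0.9, 0.1, -1.2]
opening: 0.428
grasp_force: 59.9
```

Emit:
jog_arm(
  series=[
    [[-10,1,5,0,0,0,30],[-8,1,10,0,0,0,30],[-4,0,10,0,0,0,30],[0,0,10,0,0,0,30],[0,0,10,0,0,0,30],[0,0,5,0,0,0,30],[0,0,0,0,0,0,30],[0,0,0,0,0,0,30],[0,0,0,0,0,0,30],[0,0,0,0,0,0,30]],
  ],
)

```text
time_s: 8.15
eef_pos: [0.5532, -0.2592, 0.118]
eef_rot: [0.001, 0.708, 0.706, 0.0]
wrist_force: [0.4, -0.2, -1.7]
opening: 0.421
grasp_force: 60.0
```

```bash
python3 - <<'E'
from bench import ctrl
from h import *
o=ctrl.get_obs(); print(np.round(o["eef_pos"],4),np.round(o["wrist_force"],2))
a=ctrl.camera("scene")["frame"][100:300,60:380]; b=ctrl.camera("wrist")["frame"]
cv2.imwrite("pics/s2.png",cv2.resize(np.vstack([cv2.resize(a,(640,400)),b]),(480,600)))
E
```

```text
[ 0.5532 -0.2592  0.118 ] [ 0.38 -0.24 -1.67]
```

View pics/s2.png

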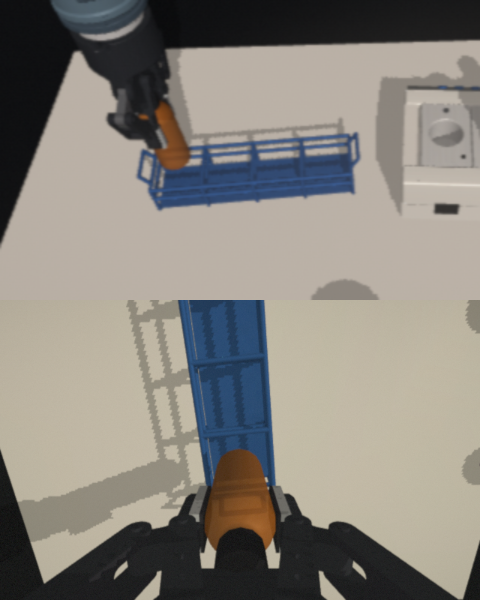

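Bottle neck hangs upright above the right-end place. Its foot is at (240,455) in the wrist view, centred between the rails at 205 and 272. I'll lower it slowly.

Emit:
jog_arm(
  series=[
    [[-1.5,0,6,0,0,0,30],[0,0,10,0,0,0,30],[0,0,11,0,0,0,30],[0,0,10,0,0,0,30],[0,0,8,0,0,0,30],[0,0,6,0,0,0,30],[0,0,4,0,0,0,30],[0,0,2,0,0,0,30],[0,0,1,0,0,0,30],[0,0,0,0,0,0,30]],
  ],
)

```text
time_s: 9.25
eef_pos: [0.553, -0.2606, 0.0595]
eef_rot: [0.0, 0.708, 0.706, 0.0]
wrist_force: [0.4, -0.7, -2.3]
opening: 0.429
grasp_force: 60.0
```

Emit:
jog_arm(
  series=[
    [[0,0,0.5,0,0,0,30],[0,0,0.5,0,0,0,30],[0,0,0.5,0,0,0,30],[0,0,0.5,0,0,0,30],[0,0,0,0,0,0,30],[0,0,0,0,0,0,30],[0,0,0,0,0,0,30],[0,0,0,0,0,0,30],[0,0,0,0,0,0,30],[0,0,0,0,0,0,30]],
  ],
)

```text
time_s: 10.25
eef_pos: [0.5529, -0.2605, 0.0574]
eef_rot: [0.0, 0.708, 0.706, -0.0]
wrist_force: [-0.0, 0.0, -0.4]
opening: 0.427
grasp_force: 60.0
```

Emit:
jog_arm(
  series=[
    [[0,0,0.5,0,0,0,30],[0,0,0.5,0,0,0,30],[0,0,0,0,0,0,30],[0,0,0,0,0,0,30],[0,0,0,0,0,0,30],[0,0,0,0,0,0,30],[0,0,0,0,0,0,30],[0,0,0,0,0,0,30],[0,0,0,0,0,0,30],[0,0,0,0,0,0,30]],
  ],
)

```text
time_s: 11.25
eef_pos: [0.5529, -0.2607, 0.0573]
eef_rot: [0.0, 0.708, 0.706, -0.0]
wrist_force: [-3.3, 1.8, 7.1]
opening: 0.422
grasp_force: 60.8
```

Contact is at exactly the predicted height. I'll release and retreat.

Emit:
jog_arm(
  series=[
    [[0,0,0,0,0,0,50],[0,0,0,0,0,0,66],[0,0,0,0,0,0,66],[0,0,0,0,0,0,66],[0,0,0,0,0,0,66],[0,0,-8,0,0,0,66],[0,0,-18,0,0,0,66],[0,0,-25,0,0,0,66],[0,0,-30,0,0,0,66],[0,0,-32,0,0,0,66]],
  ],
)

```text
time_s: 12.25
eef_pos: [0.5525, -0.2602, 0.1705]
eef_rot: [-0.0, 0.708, 0.706, -0.0]
wrist_force: [-0.1, 0.4, 0.7]
opening: 0.77
grasp_force: 0.0
```

Emit:
jog_arm(
  series=[
    [[15,0,-10,0,0,0,66],[30,-1,0,0,0,0,66],[40,-2,0,0,0,0,66],[45,-2,0,0,0,0,66],[45,-3,0,0,0,0,66],[45,-3,0,0,0,0,66],[45,-3,0,0,0,0,66],[45,-2,0,0,0,0,66],[40,-2,0,0,0,0,66],[25,-2,0,0,0,0,66]],
  ],
)

```text
time_s: 13.25
eef_pos: [0.5325, 0.1181, 0.1788]
eef_rot: [-0.001, 0.707, 0.707, -0.0]
wrist_force: [1.3, -0.5, 0.2]
opening: 0.771
grasp_force: 0.0
```

```bash
python3 - <<'E'
from bench import ctrl
from h import *
o=ctrl.get_obs(); print(np.round(o["eef_pos"],4),np.round(o["wrist_force"],2))
c=ctrl.camera("top"); W=pts(c); cv2.imwrite("pics/t3.png",cv2.resize(c["frame"][150:300,150:480],(660,300)))
x,y,z=W[...,0],W[...,1],W[...,2]
m=(z>.06)&(z<.14)&(y<-.2)&(y>-.35)&(x>.48)&(x<.62)&(c["frame"][...,0]<80); p=W[m]; h=np.percentile(p[:,2],98);t=p[p[:,2]>h-.006];print(len(p),h,t.mean(0))
E
```

```text
[0.5325 0.1181 0.1788] [ 1.28 -0.53  0.22]
256 0.12358003474971054 [ 0.55089713 -0.25838991  0.12088983]
```

View pics/t3.png

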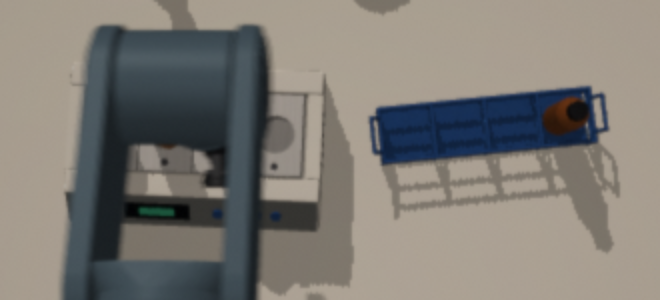

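Bottle neck stands upright in the right place (cap at px (578,110), top height 0.1236 vs 0.122 expected). Next is the short jar at (.532,.1365).

Emit:
jog_arm(
  series=[
    [[12,0,0,0,0,0,66],[6.5,0,3,0,0,0,66],[0,0,10,0,0,0,66],[0,0,15,0,0,0,66],[0,0,16,0,0,0,66],[0,0,14,0,0,0,66],[0,0,10,0,0,0,66],[0,0,6,0,0,0,66],[0,0,2,0,0,0,66],[0,0,0,0,0,0,66]],
  ],
)

```text
time_s: 14.3
eef_pos: [0.5342, 0.133, 0.1033]
eef_rot: [0.0, 0.708, 0.706, 0.0]
wrist_force: [0.8, 0.6, 0.1]
opening: 0.774
grasp_force: 0.0
```

Emit:
jog_arm(
  series=[
    [[0,0,0,0,0,0,45],[0,0,0,0,0,0,38],[0,0,0,0,0,0,30],[0,0,0,0,0,0,30],[0,0,0,0,0,0,30],[0,0,0,0,0,0,30],[0,0,0,0,0,0,30],[0,0,0,0,0,0,30],[0,0,0,0,0,0,30],[0,0,0,0,0,0,30]],
  ],
)

```text
time_s: 15.3
eef_pos: [0.5343, 0.1332, 0.1041]
eef_rot: [0.0, 0.708, 0.706, 0.0]
wrist_force: [-2.1, 0.1, 5.8]
opening: 0.427
grasp_force: 59.2
```

Emit:
jog_arm(
  series=[
    [[0,0,-3,0,0,0,30],[0,0,-6,0,0,0,30],[0,0,-10,0,0,0,30],[0,0,-12,0,0,0,30],[0,0,-12,0,0,0,30],[-6,0,-12,0,0,0,30],[-14,0,-10,0,0,0,30],[-20,1,-5,0,0,0,30],[-25,1,0,0,0,0,30],[-25,1,0,0,0,0,30]],
  ],
)

```text
time_s: 16.3
eef_pos: [0.5369, 0.0413, 0.1743]
eef_rot: [0.001, 0.708, 0.706, 0.0]
wrist_force: [0.6, 0.3, -1.2]
opening: 0.424
grasp_force: 59.3
```

Emit:
jog_arm(
  series=[
    [[-25,1,0,0,0,0,30],[-25,1,0,0,0,0,30],[-25,1,0,0,0,0,30],[-25,1,0,0,0,0,30],[-25,1,0,0,0,0,30],[-25,1,0,0,0,0,30],[-25,1,0,0,0,0,30],[-22,1,0,0,0,0,30],[-16,1,0,0,0,0,30],[-8,0,0,0,0,0,30]],
  ],
)

```text
time_s: 17.3
eef_pos: [0.5449, -0.18, 0.1737]
eef_rot: [0.0, 0.709, 0.705, -0.0]
wrist_force: [-0.3, 0.6, -0.7]
opening: 0.426
grasp_force: 59.3
```

Emit:
jog_arm(
  series=[
    [[-10,1,5,0,0,0,30],[-8,0.5,10,0,0,0,30],[-4,0,10,0,0,0,30],[0,0,10,0,0,0,30],[0,0,10,0,0,0,30],[0,0,5,0,0,0,30],[0,0,0,0,0,0,30],[0,0,0,0,0,0,30],[0,0,0,0,0,0,30],[0,0,0,0,0,0,30]],
  ],
)

```text
time_s: 18.3
eef_pos: [0.5469, -0.2001, 0.1239]
eef_rot: [0.001, 0.708, 0.706, 0.0]
wrist_force: [0.2, 0.1, -1.5]
opening: 0.425
grasp_force: 59.4
```

```bash
python3 - <<'E'
from bench import ctrl
from h import *
o=ctrl.get_obs(); print(np.round(o["eef_pos"],4),np.round(o["wrist_force"],2))
a=ctrl.camera("scene")["frame"][100:300,60:380]; b=ctrl.camera("wrist")["frame"]
cv2.imwrite("pics/s4.png",cv2.resize(np.vstack([cv2.resize(a,(640,400)),b]),(480,600)))
E
```

```text
[ 0.5469 -0.2001  0.1239] [ 0.18  0.08 -1.48]
```

View pics/s4.png

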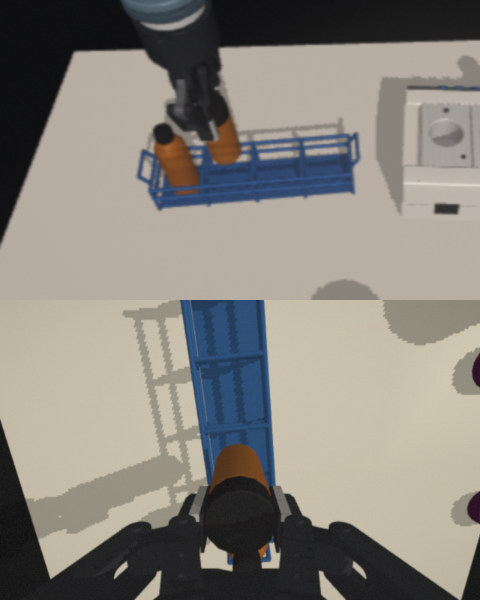

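The short jar hangs upright over the third place (wrist px (240,455)), centred between the rails. Bottle neck stands in the end place. I'll lower the jar.

Emit:
jog_arm(
  series=[
    [[-2,0,6,0,0,0,30],[0,0,10,0,0,0,30],[0,0,11,0,0,0,30],[0,0,10,0,0,0,30],[0,0,8,0,0,0,30],[0,0,6,0,0,0,30],[0,0,4,0,0,0,30],[0,0,2,0,0,0,30],[0,0,1,0,0,0,30],[0,0,0,0,0,0,30]],
  ],
)

```text
time_s: 19.4
eef_pos: [0.5467, -0.2021, 0.0655]
eef_rot: [0.0, 0.708, 0.706, 0.0]
wrist_force: [0.7, -0.0, -1.3]
opening: 0.429
grasp_force: 59.4
```

Emit:
jog_arm(
  series=[
    [[0,0,0.5,0,0,0,30],[0,0,0.5,0,0,0,30],[0,0,0.5,0,0,0,30],[0,0,0.5,0,0,0,30],[0,0,0.5,0,0,0,30],[0,0,0.3,0,0,0,30],[0,0,0,0,0,0,30],[0,0,0,0,0,0,30],[0,0,0,0,0,0,30],[0,0,0,0,0,0,30]],
  ],
)

```text
time_s: 20.4
eef_pos: [0.5466, -0.2021, 0.0631]
eef_rot: [0.0, 0.708, 0.706, -0.0]
wrist_force: [-2.8, 0.9, 5.5]
opening: 0.428
grasp_force: 60.1
```

Emit:
jog_arm(
  series=[
    [[0,0,0,0,0,0,50],[0,0,0,0,0,0,66],[0,0,0,0,0,0,66],[0,0,0,0,0,0,66],[0,0,0,0,0,0,66],[0,0,-8,0,0,0,66],[0,0,-18,0,0,0,66],[0,0,-26,0,0,0,66],[0,0,-32,0,0,0,66],[0,0,-34,0,0,0,66]],
  ],
)

```text
time_s: 21.4
eef_pos: [0.5462, -0.2017, 0.1818]
eef_rot: [-0.0, 0.708, 0.706, -0.0]
wrist_force: [0.4, -0.0, -0.0]
opening: 0.773
grasp_force: 0.0
```

Emit:
jog_arm(
  series=[
    [[15,0,-10,0,0,0,66],[30,0,0,0,0,0,66],[40,-1,0,0,0,0,66],[45,-2,0,0,0,0,66],[45,-2,0,0,0,0,66],[45,-2,0,0,0,0,66],[45,-2,0,0,0,0,66],[45,-2,0,0,0,0,66],[40,-1,0,0,0,0,66],[25,0,0,0,0,0,66]],
  ],
)

```text
time_s: 22.4
eef_pos: [0.5342, 0.1765, 0.1901]
eef_rot: [-0.001, 0.707, 0.707, -0.0]
wrist_force: [0.5, -0.9, 0.1]
opening: 0.773
grasp_force: 0.0
```

Emit:
jog_arm(
  series=[
    [[15,0,0,0,0,0,66],[6,0,0,0,0,0,66],[0,0,0,0,0,0,66],[0,0,0,0,0,0,66],[0,0,0,0,0,0,66],[0,0,0,0,0,0,66],[0,0,0,0,0,0,66],[0,0,0,0,0,0,66],[0,0,0,0,0,0,66],[0,0,0,0,0,0,66]],
  ],
)

```text
time_s: 23.4
eef_pos: [0.5357, 0.194, 0.1905]
eef_rot: [0.0, 0.708, 0.706, 0.0]
wrist_force: [0.3, -0.5, -0.3]
opening: 0.773
grasp_force: 0.0
```

```bash
python3 - <<'E'
from bench import ctrl
from h import *
o=ctrl.get_obs(); print(np.round(o["eef_pos"],4),np.round(o["wrist_force"],2))
c=ctrl.camera("top"); W=pts(c)
x,y,z=W[...,0],W[...,1],W[...,2]
for a,b in((-.29,-.23),(-.225,-.17)):
    m=(z>.06)&(z<.14)&(y<b)&(y>a)&(x>.48)&(x<.62)&(c["frame"][...,0]<80); p=W[m]; h=np.percentile(p[:,2],98);t=p[p[:,2]>h-.006];print(len(p),h,t.mean(0))
E
```

```text
[0.5357 0.194  0.1905] [ 0.27 -0.48 -0.34]
258 0.12357145559245457 [ 0.55105302 -0.25877295  0.1208247 ]
260 0.10089289646706577 [ 0.54267725 -0.19707522  0.09752112]
```

Emit:
jog_arm(
  series=[
    [[4.5,-0.5,3,0,0,0,66],[0,0,8,0,0,0,66],[0,0,12,0,0,0,66],[0,0,15,0,0,0,66],[0,0,14,0,0,0,66],[0,0,12,0,0,0,66],[0,0,8,0,0,0,66],[0,0,4,0,0,0,66],[0,0,1.5,0,0,0,66],[0,0,0,0,0,0,66]],
  ],
)

```text
time_s: 24.45
eef_pos: [0.5355, 0.1986, 0.1132]
eef_rot: [0.0, 0.708, 0.706, 0.0]
wrist_force: [0.6, -0.6, 1.1]
opening: 0.776
grasp_force: 0.0
```

Emit:
jog_arm(
  series=[
    [[0,0,0,0,0,0,45],[0,0,0,0,0,0,38],[0,0,0,0,0,0,30],[0,0,0,0,0,0,30],[0,0,0,0,0,0,30],[0,0,0,0,0,0,30],[0,0,0,0,0,0,30],[0,0,0,0,0,0,30],[0,0,0,0,0,0,30],[0,0,0,0,0,0,30]],
  ],
)

```text
time_s: 25.45
eef_pos: [0.5354, 0.1987, 0.1138]
eef_rot: [0.0, 0.708, 0.706, 0.0]
wrist_force: [-2.9, -0.3, 5.1]
opening: 0.426
grasp_force: 59.9
```

Emit:
jog_arm(
  series=[
    [[0,0,-3,0,0,0,30],[0,0,-6,0,0,0,30],[0,0,-10,0,0,0,30],[0,0,-12,0,0,0,30],[0,0,-12,0,0,0,30],[-6,0,-12,0,0,0,30],[-14,0,-10,0,0,0,30],[-20,0,-5,0,0,0,30],[-25,0,0,0,0,0,30],[-25,0,0,0,0,0,30]],
  ],
)

```text
time_s: 26.45
eef_pos: [0.535, 0.1068, 0.1839]
eef_rot: [0.001, 0.708, 0.706, 0.0]
wrist_force: [-0.1, 0.1, -1.7]
opening: 0.428
grasp_force: 60.0
```

Emit:
jog_arm(
  series=[
    [[-25,0,0,0,0,0,30],[-25,0,0,0,0,0,30],[-25,1,0,0,0,0,30],[-25,1,0,0,0,0,30],[-25,1,0,0,0,0,30],[-25,1,0,0,0,0,30],[-25,0,0,0,0,0,30],[-22,0,0,0,0,0,30],[-16,0,0,0,0,0,30],[-8,0,0,0,0,0,30]],
  ],
)

```text
time_s: 27.45
eef_pos: [0.538, -0.1144, 0.1834]
eef_rot: [0.0, 0.709, 0.705, -0.0]
wrist_force: [-0.3, 0.6, -2.0]
opening: 0.43
grasp_force: 60.0
```

Emit:
jog_arm(
  series=[
    [[-10,0,5,0,0,0,30],[-9,0,10,0,0,0,30],[-5,0,10,0,0,0,30],[0,0,10,0,0,0,30],[0,0,10,0,0,0,30],[0,0,5,0,0,0,30],[0,0,0,0,0,0,30],[0,0,0,0,0,0,30],[0,0,0,0,0,0,30],[0,0,0,0,0,0,30]],
  ],
)

```text
time_s: 28.45
eef_pos: [0.5386, -0.1365, 0.1336]
eef_rot: [0.001, 0.708, 0.706, 0.0]
wrist_force: [0.2, -0.3, -1.7]
opening: 0.428
grasp_force: 60.0
```

```bash
python3 - <<'E'
from bench import ctrl
from h import *
o=ctrl.get_obs(); print(np.round(o["eef_pos"],4),np.round(o["wrist_force"],2))
a=ctrl.camera("scene")["frame"][100:300,60:380]; b=ctrl.camera("wrist")["frame"]
cv2.imwrite("pics/s5.png",cv2.resize(np.vstack([cv2.resize(a,(640,400)),b]),(480,600)))
E
```

```text
[ 0.5386 -0.1365  0.1336] [ 0.23 -0.26 -1.73]
```

View pics/s5.png

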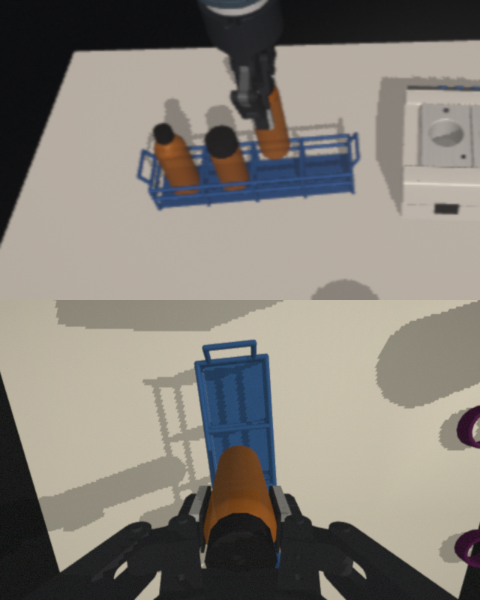

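The tall jar hangs upright over the second place (wrist px (240,455)), with neck and short standing in theirs. I'll shift 2 mm in x and lower it 61 mm.

Emit:
jog_arm(
  series=[
    [[-1,1.5,6,0,0,0,30],[0,0,10,0,0,0,30],[0,0,11,0,0,0,30],[0,0,10,0,0,0,30],[0,0,8,0,0,0,30],[0,0,6,0,0,0,30],[0,0,4,0,0,0,30],[0,0,2,0,0,0,30],[0,0,1,0,0,0,30],[0,0,0,0,0,0,30]],
  ],
)

```text
time_s: 29.55
eef_pos: [0.5399, -0.1375, 0.0752]
eef_rot: [0.0, 0.708, 0.706, 0.0]
wrist_force: [-0.2, 0.1, -1.5]
opening: 0.432
grasp_force: 60.0
```

Emit:
jog_arm(
  series=[
    [[0,0,0.5,0,0,0,30],[0,0,0.5,0,0,0,30],[0,0,0.5,0,0,0,30],[0,0,0.5,0,0,0,30],[0,0,0.5,0,0,0,30],[0,0,0.3,0,0,0,30],[0,0,0,0,0,0,30],[0,0,0,0,0,0,30],[0,0,0,0,0,0,30],[0,0,0,0,0,0,30]],
  ],
)

```text
time_s: 30.55
eef_pos: [0.5398, -0.1375, 0.0728]
eef_rot: [0.0, 0.708, 0.706, -0.0]
wrist_force: [-2.8, 0.7, 5.9]
opening: 0.424
grasp_force: 60.8
```

Emit:
jog_arm(
  series=[
    [[0,0,0,0,0,0,50],[0,0,0,0,0,0,66],[0,0,0,0,0,0,66],[0,0,0,0,0,0,66],[0,0,0,0,0,0,66],[0,0,-8,0,0,0,66],[0,0,-18,0,0,0,66],[0,0,-26,0,0,0,66],[0,0,-32,0,0,0,66],[0,0,-34,0,0,0,66]],
  ],
)

```text
time_s: 31.55
eef_pos: [0.5393, -0.1372, 0.1915]
eef_rot: [-0.0, 0.708, 0.706, -0.0]
wrist_force: [-0.6, -0.2, -0.2]
opening: 0.77
grasp_force: 0.0
```

Emit:
jog_arm(
  series=[
    [[15,0,0,0,0,0,66],[30,0,0,0,0,0,66],[40,0,0,0,0,0,66],[45,0,0,0,0,0,66],[45,0,0,0,0,0,66],[45,0,0,0,0,0,66],[45,0,0,0,0,0,66],[45,0,0,0,0,0,66],[40,0,0,0,0,0,66],[25,0,0,0,0,0,66]],
  ],
)

```text
time_s: 32.55
eef_pos: [0.5398, 0.2408, 0.1901]
eef_rot: [-0.0, 0.707, 0.707, 0.0]
wrist_force: [0.5, -1.1, 0.0]
opening: 0.77
grasp_force: 0.0
```

Emit:
jog_arm(
  series=[
    [[15,-1,0,0,0,0,66],[8,0,0,0,0,0,66],[0,0,0,0,0,0,66],[0,0,0,0,0,0,66],[0,0,0,0,0,0,66],[0,0,0,0,0,0,66],[0,0,0,0,0,0,66],[0,0,0,0,0,0,66],[0,0,0,0,0,0,66],[0,0,0,0,0,0,66]],
  ],
)

```text
time_s: 33.55
eef_pos: [0.5399, 0.2605, 0.1902]
eef_rot: [0.0, 0.708, 0.706, -0.0]
wrist_force: [0.4, -1.0, 0.2]
opening: 0.773
grasp_force: 0.0
```

Emit:
jog_arm(
  series=[
    [[0,-1.5,5,0,0,0,66],[0,0,12,0,0,0,66],[0,0,15,0,0,0,66],[0,0,16,0,0,0,66],[0,0,16,0,0,0,66],[0,0,13,0,0,0,66],[0,0,8,0,0,0,66],[0,0,4,0,0,0,66],[0,0,2,0,0,0,66],[0,0,0,0,0,0,66]],
  ],
)

```text
time_s: 34.55
eef_pos: [0.5387, 0.2606, 0.0994]
eef_rot: [0.0, 0.708, 0.706, 0.0]
wrist_force: [0.2, -0.3, -0.3]
opening: 0.774
grasp_force: 0.0
```

Emit:
jog_arm(
  series=[
    [[0,0,0,0,0,0,45],[0,0,0,0,0,0,38],[0,0,0,0,0,0,30],[0,0,0,0,0,0,30],[0,0,0,0,0,0,30],[0,0,0,0,0,0,30],[0,0,0,0,0,0,30],[0,0,0,0,0,0,30],[0,0,0,0,0,0,30],[0,0,0,0,0,0,30]],
  ],
)

```text
time_s: 35.55
eef_pos: [0.5387, 0.2607, 0.1001]
eef_rot: [0.0, 0.708, 0.706, 0.0]
wrist_force: [-2.1, 0.0, 6.4]
opening: 0.427
grasp_force: 59.9
```

Emit:
jog_arm(
  series=[
    [[0,0,-3,0,0,0,30],[0,0,-6,0,0,0,30],[0,0,-10,0,0,0,30],[0,0,-12,0,0,0,30],[0,0,-12,0,0,0,30],[-6,0,-12,0,0,0,30],[-14,0,-10,0,0,0,30],[-20,0,-5,0,0,0,30],[-25,0,0,0,0,0,30],[-25,0,0,0,0,0,30]],
  ],
)

```text
time_s: 36.55
eef_pos: [0.5382, 0.1688, 0.1701]
eef_rot: [0.0, 0.708, 0.706, 0.0]
wrist_force: [-0.7, 0.2, -0.8]
opening: 0.428
grasp_force: 59.9
```

Emit:
jog_arm(
  series=[
    [[-25,0,0,0,0,0,30],[-25,0,0,0,0,0,30],[-25,-1,0,0,0,0,30],[-25,-1,0,0,0,0,30],[-25,-1,0,0,0,0,30],[-25,-1,0,0,0,0,30],[-25,0,0,0,0,0,30],[-22,0,0,0,0,0,30],[-16,0,0,0,0,0,30],[-8,0,0,0,0,0,30]],
  ],
)

```text
time_s: 37.55
eef_pos: [0.5333, -0.0523, 0.1696]
eef_rot: [0.0, 0.709, 0.705, 0.0]
wrist_force: [-0.0, -0.0, -1.4]
opening: 0.425
grasp_force: 59.9
```

Emit:
jog_arm(
  series=[
    [[-10,0,5,0,0,0,30],[-9,0,10,0,0,0,30],[-5,0,10,0,0,0,30],[0,0,10,0,0,0,30],[0,0,10,0,0,0,30],[0,0,5,0,0,0,30],[0,0,0,0,0,0,30],[0,0,0,0,0,0,30],[0,0,0,0,0,0,30],[0,0,0,0,0,0,30]],
  ],
)

```text
time_s: 38.55
eef_pos: [0.5338, -0.0745, 0.1198]
eef_rot: [0.0, 0.708, 0.706, 0.0]
wrist_force: [1.2, 0.1, -1.9]
opening: 0.43
grasp_force: 60.0
```

```bash
python3 - <<'E'
from bench import ctrl
from h import *
o=ctrl.get_obs(); print(np.round(o["eef_pos"],4),np.round(o["wrist_force"],2))
a=ctrl.camera("scene")["frame"][100:300,60:380]; b=ctrl.camera("wrist")["frame"]
cv2.imwrite("pics/s6.png",cv2.resize(np.vstack([cv2.resize(a,(640,400)),b]),(480,600)))
E
```

```text
[ 0.5338 -0.0745  0.1198] [ 1.16  0.06 -1.93]
```

View pics/s6.png

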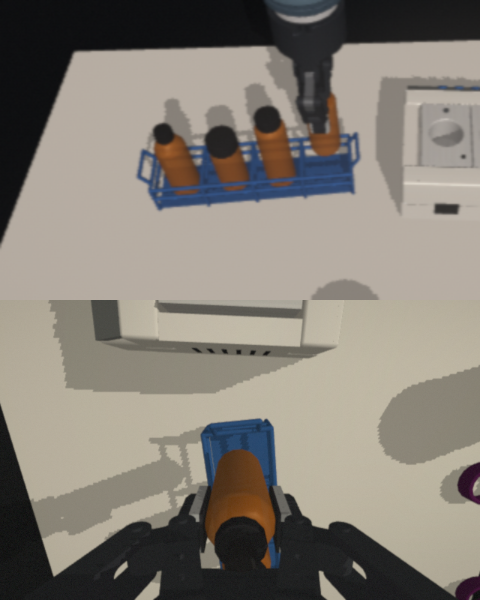

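The bulb bottle is upright over the leftmost place (wrist px (240,460)), and the other three stand upright in order. I'll lower it 60.7 mm.

Emit:
jog_arm(
  series=[
    [[0,0.5,6,0,0,0,30],[0,0,10,0,0,0,30],[0,0,11,0,0,0,30],[0,0,10,0,0,0,30],[0,0,8,0,0,0,30],[0,0,6,0,0,0,30],[0,0,4,0,0,0,30],[0,0,2,0,0,0,30],[0,0,1,0,0,0,30],[0,0,0,0,0,0,30]],
  ],
)

```text
time_s: 39.65
eef_pos: [0.5341, -0.0745, 0.0614]
eef_rot: [0.0, 0.708, 0.706, 0.0]
wrist_force: [0.1, 0.5, -1.5]
opening: 0.428
grasp_force: 60.0
```

Emit:
jog_arm(
  series=[
    [[0,0,0.5,0,0,0,30],[0,0,0.5,0,0,0,30],[0,0,0.5,0,0,0,30],[0,0,0.5,0,0,0,30],[0,0,0.5,0,0,0,30],[0,0,0.3,0,0,0,30],[0,0,0,0,0,0,30],[0,0,0,0,0,0,30],[0,0,0,0,0,0,30],[0,0,0,0,0,0,30]],
  ],
)

```text
time_s: 40.65
eef_pos: [0.534, -0.0745, 0.0591]
eef_rot: [0.0, 0.708, 0.706, -0.0]
wrist_force: [-2.7, 0.6, 5.6]
opening: 0.428
grasp_force: 60.7
```

Emit:
jog_arm(
  series=[
    [[0,0,0,0,0,0,50],[0,0,0,0,0,0,66],[0,0,0,0,0,0,66],[0,0,0,0,0,0,66],[0,0,0,0,0,0,66],[0,0,-8,0,0,0,66],[0,0,-18,0,0,0,66],[0,0,-26,0,0,0,66],[0,0,-32,0,0,0,66],[0,0,-34,0,0,0,66]],
  ],
)

```text
time_s: 41.65
eef_pos: [0.5335, -0.0743, 0.1777]
eef_rot: [-0.0, 0.708, 0.706, -0.0]
wrist_force: [-0.0, -0.3, 0.4]
opening: 0.768
grasp_force: 0.0
```

Emit:
jog_arm(
  series=[
    [[10,0,-20,0,0,0,66],[25,0,-20,0,0,0,66],[40,0,-10,0,0,0,66],[40,0,0,0,0,0,66],[40,0,0,0,0,0,66],[30,0,0,0,0,0,66],[15,0,0,0,0,0,66],[0,0,0,0,0,0,66],[0,0,0,0,0,0,66],[0,0,0,0,0,0,66]],
  ],
)

```text
time_s: 42.65
eef_pos: [0.5347, 0.1242, 0.2264]
eef_rot: [0.0, 0.709, 0.706, -0.0]
wrist_force: [-0.5, 0.6, -1.2]
opening: 0.774
grasp_force: 0.0
```

```bash
python3 - <<'E'
from bench import ctrl
from h import *
a=ctrl.camera("scene")["frame"][100:300,60:380]; c=ctrl.camera("top"); W=pts(c)
x,y,z=W[...,0],W[...,1],W[...,2]
for k in(-.261,-.199,-.138,-.075):
    m=(z>.06)&(z<.14)&(abs(y-k)<.027)&(x>.48)&(x<.62)&(c["frame"][...,0]<80); p=W[m]; h=np.percentile(p[:,2],98);t=p[p[:,2]>h-.006];print(len(p),h.round(4),t.mean(0).round(4))
cv2.imwrite("pics/s7.png",cv2.resize(np.vstack([cv2.resize(a,(640,400)),cv2.resize(c["frame"][150:300,290:530],(640,400))]),(480,600)))
E
```

```text
258 0.1238 [ 0.5508 -0.2585  0.121 ]
259 0.1012 [ 0.5435 -0.1976  0.0978]
260 0.1341 [ 0.5375 -0.1364  0.1306]
232 0.1262 [ 0.5315 -0.0731  0.1244]
```

View pics/s7.png

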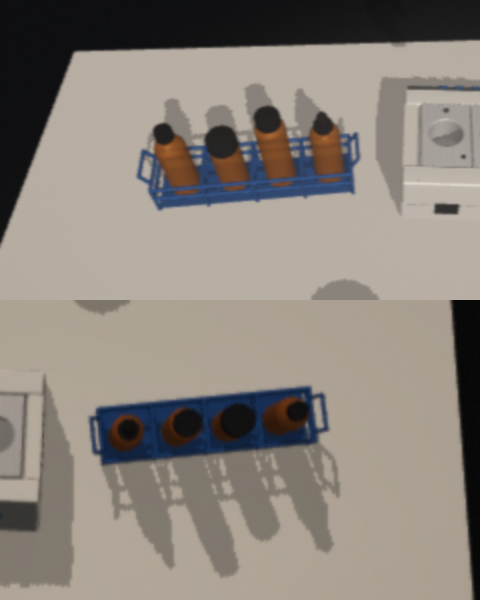

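All four stand upright, left to right bulb, tall, short, neck (top-view px 128, 187, 237 and 297). Their top heights match standing on the 6 mm floor, and the gripper is clear.

```bash
python3 -c "
from bench import ctrl
print(ctrl.hand_in())"
```

```text
the job is handed in; nothing more can be done
None
```

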